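Find the stamped pick bin and push it to the dispatch line

ROBOT

A 7-joint arm with a two-finger parallel gripper is mounted at the origin on the work surface. World frame = base frame: x ahead of the robot, y to its left, z up, the work surface at z = 0. Lengths are in mm, angles in degrees, forces in N, time in s.
With the tool pointing down it reaches from about 425 to 875 mm from the base axis. Payload 4.7 kg.
Tool frame: the origin (TCP) lies between the finger pads; the fingertips stand 19 mm ahead of it and the grasp point (between the pads) is the TCP; y points along the fingers, x is the direction in which the jaws open and shut, and the axes are right-handed (so a half turn about y gives the same grasp; the last joint's range is limited). The gripper opens to 85 mm and grips with 20 to 120 N. Pads are 22 mm wide; open, the fingers measure 114 mm over their backs; the gripper's body (76 mm by 85 mm) begins 54 mm behind the grasp point. The pads swing forward as they close: fully open they stand 13 mm farther back than shut.
Start: joints at [-70.124, 18.392, -4.016, 83.108, 1.295, 78.541, -3.26], TCP at [212.375, 614.345, 250.349] pointing down, gripper open.
Joint ranges: [-163.93, 163.93], [-17.29, 119.83], [-79.2, 71.16], [3.27, 140.29], [-89.18, 269.18], [5.43, 117.66], [-154.24, 154.24]. Speed limits (degrees/s): [147.25, 147.25, 180, 180, 180, 180, 180].

INTERFACE

Orientations are given as a 3x3 rotation matrix whose columns are the frame's x, y, z axes.
In Python, from plant import ctrl gives the robot as it stands.
- The arm moves only by the tool step_arm, never from a script. Its argument "commands" is a list of rows, each a list of 2 entries, a list of its own where there are three numbers: the shift along the tool's x, y, z in m, then the turn, a rotation vector about the tool's x, y, z in degrees. A call has 1 to 12 rows; each row is the pose to reach, as a shift and turn from the pose commanded when the call began, along the tool's axes at that moment; what a row does not reach only later rows make up. A row lasts 1/10 s, in which the tool goes at most 50 mm and 8.59 degrees, less where a joint would pass 70% of its speed; a pose out of reach is approached as far as the arm can. A call with a gripper value outside its range is refused whole. "gripper" is the opening in per cent of the stroke, from 0 (shut) to 100 (fully open), set as the call begins (left out, the last holds). The fingers move at their own pace and stop on an object; "newtons" is the grip in N (left out, the last holds). Time passes only in rows, so rows that repeat a pose let the fingers close. It gives the time, the measured TCP pose, the force and the opening at its end, in the units of the state.
- ctrl.state(): the state, without advancing time (a new reading comes with each control period).
- ctrl.capture(name): name is "side" or "top" or "wrist"; returns a dict with "image" (480x640x3 uint8, red, green, blue), "fx", "fy", "cx", "cy" (pixels), "pose" (4x4, takes a point from camera to world coordinates). Camera axes: x right, y down, z forward; pixel columns grow to the right and rows downward; lengths in mm; the calibration is good to about 2 mm. A picture is of the moment at which its call begins. There is no depth.
- ctrl.hand_in(): hands the job in, once; it reports no verdict.
The state is a dict: "t": time; "joint_pos": joint angles; "dq": joint speeds; "tau": joint torques, N m; "tool_pos": TCP position; "ee_rot": TCP orientation; "force": force on the tool from outside, world axes, zero at the start; "torque": the same for the moment, N m; "opening": finger opening in mm.
Only numpy, scipy, OpenCV 4.12 (cv2) and the standard library are available. Lean on these libraries where they do the work, as an engineer would, in place of code of your own. Each camera call takes 0.05 s, during which the arm holds its last target. There are 200 camera calls.

TASK

Using the fingertips, tip each of the two blue pick bins over towards you onto its tall back, so that its underside can be seen, then find the one with the orange stamp underneath. Push that bin, still lying on its back, away from you until its stamped underside stands over the yellow dispatch line, and leave the other bin lying where it was tipped. Never lift a bin off the bench, and leave the other things on the bench alone.

Things in the scene. Friction and masses are not known exactly. Their poses are not given: they have to be found in the camera images.
- bin_a: One of two blue pick bins (alike but for the stamp), 90 mm deep (x), 150 wide (y), 0.4 kg. Origin: centre of the underside; z up, +x to the front. Stands upright, back to the robot. Heavy back wall (x -45 to -37) 120 high; floor 6 thick; 5 mm sides step down 100/75/50 towards the front; the front is only two wings 20 wide, 50 high at the sides, open between (|y| under 50) down to the floor
- bin_b: The other bin, same form and axes as bin_a. Lying on its back: floor upright, 90 mm high, underside facing away from the robot, body x up, and a downward fingertip fits through the open front to push on the floor's inner face: low, as a high push rolls the bin upright again
- bin_a_heel (a point): middle of the lower edge of bin_a's back (x -45 mm); it tips about this edge, which stays on the bench. A pull towards the robot near the top of the back wall's inside tips it, a low one slides it; past about 0.3 rad it falls on by itself
- bin_b_heel (a point): the same point of bin_b
- stamp (a point): centre of the orange stamp (68 mm ring with a cross) on the underside of the bin that bears it, at that bin's origin; hidden while the bin stands upright. The other bin's underside is plain blue
- line: dispatch line: flat yellow stripe painted on the bench beyond the bins, 30 mm wide (x) by 700 long (y). Origin: its middle; x points across it, away from the robot
- jar: amber jar, 42 mm across, 70 high, between or beside the bins; leave alone. Origin: underside
- spray: green spray can, 52 mm across, 170 high, at the left; leave alone. Origin: underside
- tin: open aluminium tin, 72 mm across, 85 high, at the right; leave alone. Origin: underside
- driver: screwdriver lying beyond the line; leave alone
- punch_1: steel pin punch, 115 mm, lying beyond the line; leave alone
- punch_2: another pin punch, at the left of the line; leave alone
- pliers: pliers with black handles, 160 mm, lying beyond the line; leave alone
Not all that is in view belongs to the job. What is shaped like the bin_a but turquoise is not meant. What is shaped like the bin_b but red is not meant.

How it is judged (in metres and radians):
On the way, in this order (a step that is already met when the one before it is completed fails the run):
1. one bin lies on its back (angle between any of bin_a, bin_b's own x axis and vertical below 0.15 rad), for 0.2 s.
2. both bins lie on their backs (angle between each of bin_a, bin_b's own x axis and vertical below 0.15 rad), for 0.2 s.
3. the stamped bin, on its back, has its underside over the line (angle between bin_a's own x axis and vertical below 0.15 rad and x of stamp in the frame of line between -0.015 and 0.015 m and y of stamp in the frame of line between -0.35 and 0.35 m), for 0.2 s.
At the end, for the whole second after the job is handed in: Both bins lie on their backs (within 0.15 rad), at rest; the stamp's centre is within 15 mm of the line's centre across it and 350 mm along it, facing within 0.6 rad of square; the other bin's heel is within 60 mm of its start; nothing else moved over 25 mm (all of step 3 and angle between bin_b's own x axis and vertical below 0.15 rad and angle between the z axis of bin_a and the x axis of line, either way round below 0.6 rad and distance of bin_b_heel from where it was at the start of the episode below 0.06 m and linear speed of each of bin_a, bin_b below 0.02 m/s and distance of each of jar, spray, tin, driver, punch_1, punch_2, pliers from where it was at the start of the episode below 0.025 m); the robot touches nothing.
It fails at once if a bin is lifted: the heel edge more than 30 mm above the bench (height (world z) of any of bin_a_heel, bin_b_heel above 0.03 m).
It fails at once if the unstamped bin's heel shifts more than 60 mm (distance of bin_b_heel from where it was at the start of the episode above 0.06 m).
It fails at once if another thing on the bench is moved more than 25 mm (distance of any of jar, spray, tin, driver, punch_1, punch_2, pliers from where it was at the start of the episode above 0.025 m).
It also fails if it takes over 70 s, if anything falls off the work surface, if the arm or the gripper's body presses on something with over 40 N, if the wrist force passes 120 N, or if a joint passes its speed limit or range.

## Working session

There is one attempt and no reset: what is moved stays moved. The work goes in short steps, Python scripts to look and compute and a tool call to move; the robot and the scene stay as the last step left them, time stands still between calls to the robot, and variables do not carry over. Pictures are saved under pics/ and viewed, on a budget of 10 in all, crops included, one or two more only if the job needs it, and the job is handed in when it is done.

Besides the shell and the picture viewer there is one more tool, called after ">>>" in YAML: its name, and indented under it one key for each argument. step_arm: Moves the arm, as the interface text tells. Its arguments: {"type":"object","properties":{"commands":{"type":"array"},"gripper":{"type":"number"},"newtons":{"type":"number"}},"required":["commands"]}

```bash
mkdir -p pics; ls; cat > h.py <<'E'
import numpy as np, cv2
from plant import ctrl
def cap(n,save=None):
    c=ctrl.capture(n)
    if save: cv2.imwrite('pics/'+save+'.png',c['image'][:,:,::-1])
    return c
def ray(c,u,v,z=0.):
    P=np.array(c['pose']); d=P[:3,:3]@[(u-c['cx'])/c['fx'],(v-c['cy'])/c['fy'],1]
    o=P[:3,3]; return o+d*(z-o[2])/d[2]
def proj(c,p):
    P=np.array(c['pose']); q=P[:3,:3].T@(np.array(p)-P[:3,3])
    return c['fx']*q[0]/q[2]+c['cx'],c['fy']*q[1]/q[2]+c['cy']
E
python3 - <<'E'
from h import *
for n in('top','side'):
    c=cap(n,n+'0'); print(n,c['fx'],c['cx'],c['cy'],np.round(c['pose'],3).tolist())
s=ctrl.state(); print(s)
E
```

```text
pics
top 513.1578599068325 319.03456839645116 242.22661599364199 [[-0.017, -0.998, 0.064, 424.397], [-1.0, 0.017, -0.003, -11.034], [0.002, -0.064, -0.998, 1478.745], [0.0, 0.0, 0.0, 1.0]]
side 588.7572772401589 319.73263961623286 242.49649204423332 [[-0.932, -0.269, 0.244, 148.177], [-0.363, 0.713, -0.6, 881.118], [-0.013, -0.647, -0.762, 1163.512], [0.0, 0.0, 0.0, 1.0]]
{'t': 0.1, 'joint_pos': array([-70.12587004,  18.43363211,  -4.01686525,  83.16785276,
         1.29268716,  78.54128945,  -3.26092152]), 'dq': array([ 0.0209283 , -0.09647437,  0.04254341, -0.25975322, -0.06394173,
        0.00897479,  0.03155246]), 'tau': array([-7.67492429e-05, -4.94880581e+01, -3.84045308e-01, -3.15206194e+01,
        1.29962544e-02,  7.45707977e-03,  6.57810915e-05]), 'tool_pos': array([212.20073077, 613.90936425, 249.34691612]), 'ee_rot': array([[ 3.26634459e-01, -5.10298929e-04, -9.45150607e-01],
       [ 9.45149207e-01, -1.62713639e-03,  3.26634854e-01],
       [-1.70457036e-03, -9.99998546e-01, -4.91701856e-05]]), 'force': array([ 0.52715429, -0.2672456 ,  0.43408156]), 'torque': array([0.01052138, 0.01403937, 0.05414916]), 'opening': 85.65554078686698}
```

View pics/top0.png

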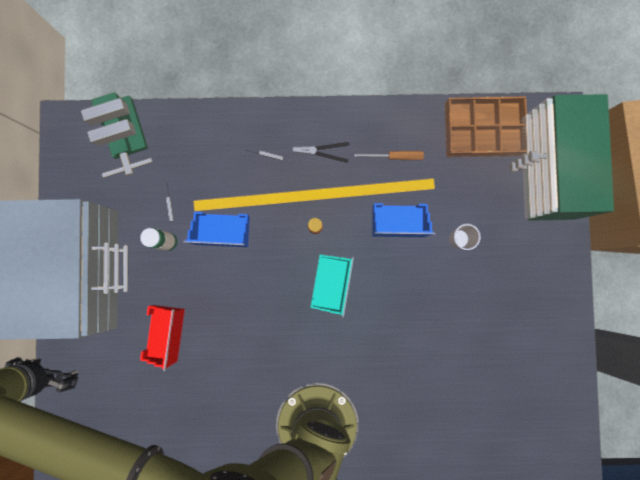

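View pics/side0.png

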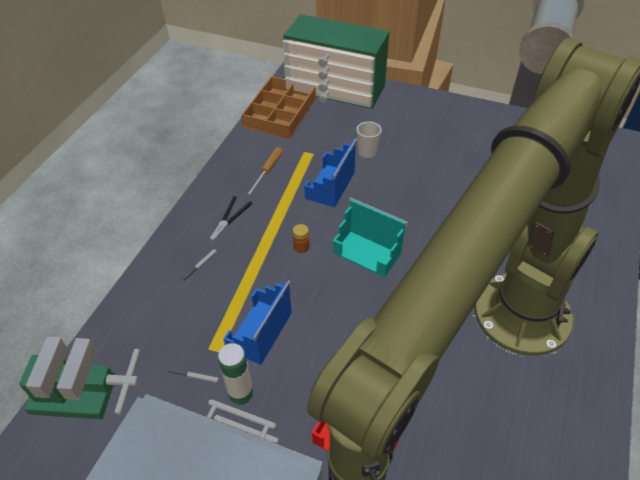

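```bash
python3 - <<'E'
from h import *
T=cap('top');S=cap('side')
im=T['image'];hsv=cv2.cvtColor(im,cv2.COLOR_RGB2HSV)
def comps(hsv,lo,hi,a=300):
    m=cv2.inRange(hsv,lo,hi); cs,_=cv2.findContours(m,0,1)
    return [c for c in cs if cv2.contourArea(c)>a]
for c in comps(hsv,(105,150,60),(125,255,255)):
    p=c[:,0,:]
    # back wall top edge = lowest blue row per column (z=120)
    us=np.arange(p[:,0].min(),p[:,0].max()+1)
    m=np.zeros(im.shape[:2],np.uint8);cv2.drawContours(m,[c],-1,1,-1)
    vs=np.array([np.where(m[:,u])[0].max() for u in us])
    k=np.polyfit(us[4:-4],vs[4:-4],1)
    a,b=[ray(T,u,np.polyval(k,u)+.5,120) for u in(us[0],us[-1]+1)]
    print('backtop',us[0],us[-1],a.round(),b.round(),'len',np.linalg.norm(a-b).round(),'yaw',np.degrees(np.arctan2(-(a-b)[0],(a-b)[1])).round(1),'mid',((a+b)/2).round())
for c in comps(hsv,(20,150,120),(32,255,255)):
    (x,y),(w,h),an=cv2.minAreaRect(c); bp=cv2.boxPoints(((x,y),(w,h),an))
    print('line',ray(T,x,y).round(1),w,h,an,[ray(T,*q).round().tolist()[:2] for q in bp])
hs=cv2.cvtColor(S['image'],cv2.COLOR_RGB2HSV)
for c in comps(hs,(105,150,40),(125,255,255)):
    q=cv2.approxPolyDP(c,4,True)[:,0,:]; print('side',cv2.contourArea(c),q.tolist())
print('jar',ray(T,315,225,70).round(),'spray',ray(T,151,238,170).round(),'tin',ray(T,467,236,85).round())
def z(im,b,s):return cv2.resize(im[b[1]:b[3],b[0]:b[2],::-1],None,fx=s,fy=s,interpolation=2)
cv2.imwrite('pics/z.png',np.vstack([z(im,(170,170,300,270),3),z(im,(360,160,490,260),3)]))
E
```

```text
backtop 186 248 [523. 337. 120.] [513. 170. 120.] len 167.0 yaw -3.6 mid [518. 254. 120.]
backtop 373 432 [ 538. -159.  120.] [ 535. -319.  120.] len 160.0 yaw -1.0 mid [ 537. -239.  120.]
line [659.3  -2.5   0. ] 10.140817642211914 240.466796875 84.76252746582031 [[648.0, 347.0], [700.0, -351.0], [671.0, -352.0], [618.0, 344.0]]
side 2410.0 [[285, 283], [274, 289], [265, 286], [265, 291], [256, 288], [251, 310], [236, 333], [229, 331], [224, 338], [226, 343], [239, 343], [246, 358], [260, 364], [290, 313], [288, 286], [257, 339], [252, 336]]
side 1612.0 [[353, 140], [342, 150], [323, 155], [314, 183], [305, 184], [306, 198], [335, 205], [353, 173], [354, 146], [336, 178], [332, 175]]
jar [563.  -5.  70.] spray [527. 414. 170.] tin [ 524. -419.   85.]
```

View pics/z.png

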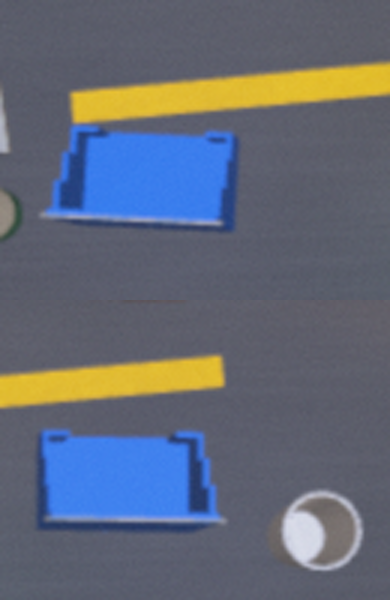

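```bash
python3 - <<'E'
from h import *
T=cap('top')
for n,A,B in(('L',(184,241.3),(244.3,244.2)),('R',(374,233.3),(435,233.7))):
    a,b=ray(T,*A,120),ray(T,*B,120);d=a-b;yaw=np.degrees(np.arctan2(-d[0],d[1]))
    print(n,a.round(),b.round(),np.linalg.norm(d).round(),yaw.round(1),'mid',((a+b)/2).round())
E
```

```text
L [521. 343. 120.] [510. 183. 120.] 160.0 -3.8 mid [515. 263. 120.]
R [ 533. -162.  120.] [ 529. -324.  120.] 162.0 -1.4 mid [ 531. -243.  120.]
```

```bash
cat >> h.py <<'E'
from scipy.spatial.transform import Rotation as Ro
def go(*ws):
    "world targets (x,y,z mm, yaw of bin deg) -> shift m, rotvec deg in present tool axes"
    s=ctrl.state();R=np.array(s['ee_rot']);p=s['tool_pos']
    print('t',s['t'],'tcp',p.round(1),'F',s['force'].round(1),'op',round(s['opening'],1))
    for x,y,z,w in ws:
        a=np.radians(w);X=np.array([-np.sin(a),np.cos(a),0]);Y=np.array([0,0,-1.]);G=np.c_[X,Y,np.cross(X,Y)]
        print((R.T@(np.array([x,y,z])-p)/1000).round(3).tolist(),Ro.from_matrix(R.T@G).as_rotvec(True).round(1).tolist())
E
python3 -c "
from h import *
go((270,400,400,-4),(552,264,250,-4))"
```

```text
t 0.25 tcp [212.3 614.1 249.8] F [-0.2 -0.5  0.3] op 85.6
[-0.184, -0.15, -0.125] [-0.0, -15.1, -0.0]
[-0.22, 0.0, -0.435] [-0.0, -15.1, -0.0]
```

>>> step_arm:
  commands:
    - [[-0.184,-0.15,-0.125],[0,-15.1,0]]
    - [[-0.184,-0.15,-0.125],[0,-15.1,0]]
    - [[-0.184,-0.15,-0.125],[0,-15.1,0]]
    - [[-0.184,-0.15,-0.125],[0,-15.1,0]]
    - [[-0.184,-0.15,-0.125],[0,-15.1,0]]
    - [[-0.184,-0.15,-0.125],[0,-15.1,0]]
    - [[-0.22,-0.1,-0.435],[0,-15.1,0]]
    - [[-0.22,-0.1,-0.435],[0,-15.1,0]]
    - [[-0.22,-0.05,-0.435],[0,-15.1,0]]
    - [[-0.22,0,-0.435],[0,-15.1,0]]
    - [[-0.22,0,-0.435],[0,-15.1,0]]
    - [[-0.22,0,-0.435],[0,-15.1,0]]
  gripper: 45

```text
t: 1.45
tool_pos: [513.4, 283.1, 279.0]
ee_rot: [[0.068, -0.0, -0.998], [0.998, 0.0, 0.068], [0.0, -1.0, 0.0]]
force: [-0.0, 0.4, 0.9]
opening: 38.5
```

```bash
python3 -c "
from h import *
go((554,264,180,-4),(554,264,110,-4),(495,268,110,-4))"
```

```text
t 1.45 tcp [513.4 283.1 279. ] F [-0.   0.4  0.9] op 38.5
[-0.016, 0.099, -0.042] [-0.0, 0.1, 0.0]
[-0.016, 0.169, -0.042] [-0.0, 0.1, 0.0]
[-0.016, 0.169, 0.017] [-0.0, 0.1, 0.0]
```

>>> step_arm:
  commands:
    - [[0,0,0],[0,0,0]]
    - [[0,0,0],[0,0,0]]

```text
t: 1.65
tool_pos: [512.2, 282.9, 278.8]
ee_rot: [[0.071, -0.003, -0.997], [0.998, -0.002, 0.071], [-0.002, -1.0, 0.003]]
force: [-0.5, 0.2, 0.6]
opening: 38.6
```

```bash
python3 - <<'E'
from h import *
go((554,264,180,-4),(554,264,110,-4),(490,268,110,-4))
c=cap('wrist','w1'); print(c['fx'],np.round(c['pose'],2).tolist())
E
```

```text
t 1.65 tcp [512.2 282.9 278.8] F [-0.5  0.2  0.6] op 38.6
[-0.016, 0.099, -0.043] [-0.2, -0.0, -0.1]
[-0.016, 0.169, -0.044] [-0.2, -0.0, -0.1]
[-0.016, 0.169, 0.021] [-0.2, -0.0, -0.1]
374.85957016026106 [[0.07, 0.95, 0.31, 433.4], [1.0, -0.07, -0.02, 287.08], [-0.0, 0.31, -0.95, 402.65], [0.0, 0.0, 0.0, 1.0]]
```

View pics/w1.png

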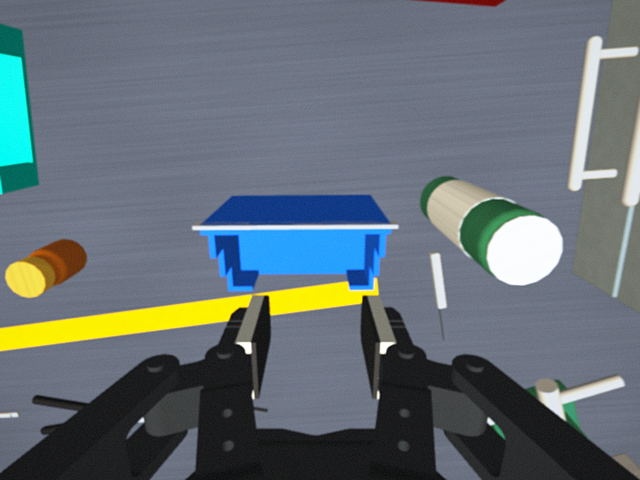

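```bash
python3 - <<'E'
from h import *
c=cap('wrist')
for u,v,z in((193,227,120),(398,227,120),(207,234,118),(390,234,118),(236,196,0),(372,195,0)): print(u,v,ray(c,u,v,z).round())
E
```

```text
193 227 [508. 187. 120.]
398 227 [519. 348. 120.]
207 234 [515. 196. 118.]
390 234 [525. 342. 118.]
236 196 [508. 196.   0.]
372 195 [517. 345.   0.]
```

>>> step_arm:
  commands:
    - [[-0.012,0.05,-0.046],[0,0,0]]
    - [[-0.012,0.1,-0.046],[0,0,0]]
    - [[-0.012,0.14,-0.046],[0,0,0]]
    - [[-0.012,0.169,-0.046],[0,0,0]]
    - [[-0.012,0.169,-0.046],[0,0,0]]
    - [[-0.012,0.169,-0.034],[0,0,0]]
    - [[-0.012,0.169,-0.024],[0,0,0]]
    - [[-0.012,0.169,-0.014],[0,0,0]]
    - [[-0.012,0.169,-0.004],[0,0,0]]
    - [[-0.012,0.169,0.004],[0,0,0]]
    - [[-0.012,0.169,0.012],[0,0,0]]
    - [[-0.012,0.169,0.02],[0,0,0]]

```text
t: 2.95
tool_pos: [490.8, 272.7, 111.7]
ee_rot: [[0.069, 0.0, -0.998], [0.998, 0.0, 0.069], [0.0, -1.0, -0.0]]
force: [-0.7, 0.3, 0.1]
opening: 38.4
```

>>> step_arm:
  commands:
    - [[0,0,0.01],[0,0,0]]
    - [[0,0,0.015],[0,0,0]]
    - [[0,0,0.015],[0,0,0]]
    - [[0,0,0.015],[0,0,0]]
    - [[0,0,0.015],[0,0,0]]
    - [[0,0,0.015],[0,0,0]]

```text
t: 3.55
tool_pos: [477.0, 273.5, 111.6]
ee_rot: [[0.07, 0.0, -0.998], [0.998, -0.0, 0.07], [-0.0, -1.0, -0.0]]
force: [0.2, 0.6, 0.4]
opening: 38.2
```

```bash
python3 - <<'E'
from h import *
go()
a=cap('side')['image'];b=cap('top')['image']
z=np.vstack([a[230:430,150:420],b[170:370,120:390]])
cv2.imwrite('pics/p2.png',cv2.resize(z[:,:,::-1],None,fx=1.5,fy=1.5))
E
```

```text
t 3.55 tcp [477.  273.5 111.6] F [0.2 0.6 0.4] op 38.2
```

View pics/p2.png

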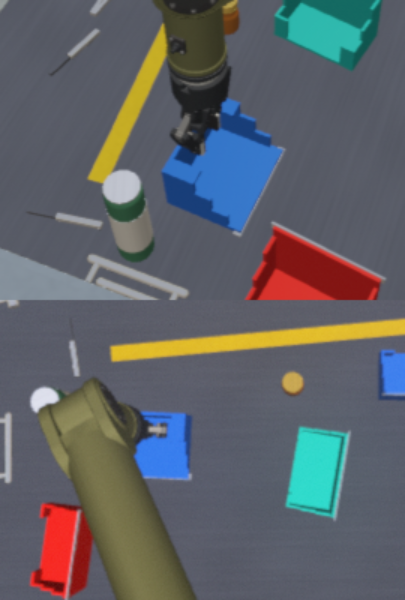

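```bash
python3 -c "
from h import *
print(ctrl.state()['joint_pos'].round())
go((477,273,280,-4),(560,0,280,-2),(535,-243,280,-1.5))"
```

```text
[-45.  13.  14. 107.  -4.  60.  56.]
t 3.65 tcp [476.9 273.6 111.6] F [ 0.1 -0.1  0.2] op 38.3
[-0.001, -0.168, -0.0] [0.0, 0.0, -0.0]
[-0.267, -0.168, -0.102] [0.0, -2.0, -0.0]
[-0.511, -0.168, -0.094] [0.0, -2.5, -0.0]
```

>>> step_arm:
  commands:
    - [[0,-0.05,0],[0,0,0]]
    - [[0,-0.1,0],[0,0,0]]
    - [[0,-0.15,0],[0,0,0]]
    - [[0,-0.168,0],[0,0,0]]
    - [[-0.267,-0.168,-0.102],[0,-2,0]]
    - [[-0.267,-0.168,-0.102],[0,-2,0]]
    - [[-0.267,-0.168,-0.102],[0,-2,0]]
    - [[-0.267,-0.168,-0.102],[0,-2,0]]
    - [[-0.267,-0.168,-0.102],[0,-2,0]]
    - [[-0.267,-0.168,-0.102],[0,-2,0]]
    - [[-0.267,-0.168,-0.102],[0,-2,0]]
    - [[-0.267,-0.168,-0.102],[0,-2,0]]

```text
t: 4.85
tool_pos: [559.9, -0.7, 279.5]
ee_rot: [[0.037, -0.0, -0.999], [0.999, 0.0, 0.037], [0.0, -1.0, 0.0]]
force: [-0.7, 0.7, 0.7]
opening: 38.4
```

```bash
python3 -c "
from h import *
go((535,-243,280,-1.5))"
```

```text
t 4.85 tcp [559.9  -0.7 279.5] F [-0.7  0.7  0.7] op 38.4
[-0.243, -0.001, 0.016] [-0.0, -0.6, 0.0]
```

>>> step_arm:
  commands:
    - [[-0.243,0,0.016],[0,-0.6,0]]
    - [[-0.243,0,0.016],[0,-0.6,0]]
    - [[-0.243,0,0.016],[0,-0.6,0]]
    - [[-0.243,0,0.016],[0,-0.6,0]]
    - [[-0.243,0,0.016],[0,-0.6,0]]
    - [[-0.243,0,0.016],[0,-0.6,0]]
    - [[-0.243,0,0.016],[0,-0.6,0]]
    - [[-0.243,0,0.016],[0,-0.6,0]]

```text
t: 5.65
tool_pos: [536.6, -239.1, 279.2]
ee_rot: [[0.02, -0.0, -1.0], [1.0, 0.002, 0.02], [0.002, -1.0, 0.0]]
force: [0.7, 0.4, 0.4]
opening: 38.4
```

```bash
python3 - <<'E'
from h import *
go((574,-243,110,-1.5))
c=cap('wrist')
h=cv2.cvtColor(c['image'],cv2.COLOR_RGB2HSV);m=cv2.inRange(h,(105,150,40),(125,255,255))
cs,_=cv2.findContours(m,0,1);k=max(cs,key=cv2.contourArea)
for q in cv2.approxPolyDP(k,4,True)[:,0]: print(q,ray(c,*q,0).round(),ray(c,*q,120).round())
E
```

```text
t 5.65 tcp [ 536.6 -239.1  279.2] F [0.7 0.4 0.4] op 38.4
[-0.003, 0.169, -0.038] [-0.0, 0.4, 0.1]
[220 208] [ 551. -345.    0.] [ 523. -314.  120.]
[402 211] [ 558. -145.    0.] [ 528. -173.  120.]
[380 188] [ 532. -170.    0.] [ 510. -191.  120.]
[242 187] [ 528. -319.    0.] [ 507. -295.  120.]
```

>>> step_arm:
  commands:
    - [[-0.004,0.05,-0.038],[0,0,0]]
    - [[-0.004,0.1,-0.038],[0,0,0]]
    - [[-0.004,0.14,-0.038],[0,0,0]]
    - [[-0.004,0.169,-0.038],[0,0,0]]
    - [[-0.004,0.169,-0.038],[0,0,0]]
    - [[-0.004,0.169,-0.026],[0,0,0]]
    - [[-0.004,0.169,-0.016],[0,0,0]]
    - [[-0.004,0.169,-0.006],[0,0,0]]
    - [[-0.004,0.169,0.004],[0,0,0]]
    - [[-0.004,0.169,0.012],[0,0,0]]
    - [[-0.004,0.169,0.02],[0,0,0]]
    - [[-0.004,0.169,0.028],[0,0,0]]

```text
t: 6.9
tool_pos: [506.7, -245.3, 110.7]
ee_rot: [[0.024, 0.0, -1.0], [1.0, 0.0, 0.024], [0.0, -1.0, -0.0]]
force: [0.0, 0.1, 0.2]
opening: 38.2
```

>>> step_arm:
  commands:
    - [[0,0,0.01],[0,0,0]]
    - [[0,0,0.015],[0,0,0]]
    - [[0,0,0.015],[0,0,0]]
    - [[0,0,0.015],[0,0,0]]
    - [[0,0,0.015],[0,0,0]]
    - [[0,0,0.015],[0,0,0]]

```text
t: 7.5
tool_pos: [492.8, -245.0, 110.6]
ee_rot: [[0.024, 0.0, -1.0], [1.0, -0.0, 0.024], [-0.0, -1.0, -0.0]]
force: [-0.4, -0.5, -0.8]
opening: 38.2
```

```bash
python3 - <<'E'
from h import *
print(ctrl.state()['joint_pos'].round())
go((500,-243,350,-1.5),(690,-240,350,-1.5),(690,-240,350,178.5))
a=cap('side')['image'];b=cap('top')['image']
z=np.vstack([a[100:300,200:470],b[170:370,300:570]])
cv2.imwrite('pics/p3.png',cv2.resize(z[:,:,::-1],None,fx=1.5,fy=1.5))
E
```

```text
[-10.  15.  39. 108. -11.  61. 121.]
t 7.5 tcp [ 492.8 -245.   110.6] F [-0.4 -0.5 -0.8] op 38.2
[0.002, -0.239, -0.007] [0.0, 0.2, -0.0]
[0.01, -0.239, -0.197] [0.0, 0.2, -0.0]
[0.01, -0.239, -0.197] [-0.0, -179.8, -0.0]
```

View pics/p3.png

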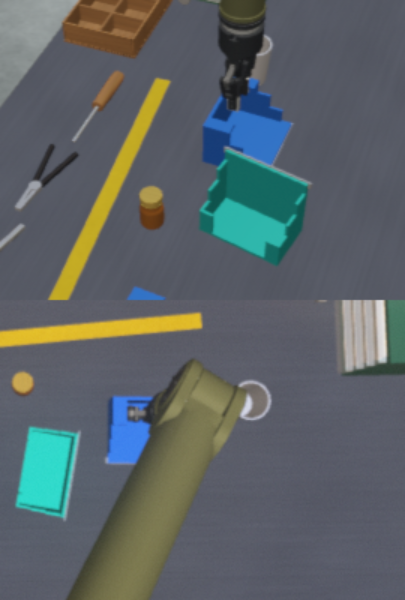

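>>> step_arm:
  commands:
    - [[0,-0.05,0],[0,0,0]]
    - [[0,-0.1,0],[0,0,0]]
    - [[0,-0.15,0],[0,0,0]]
    - [[0,-0.2,0],[0,0,0]]
    - [[0,-0.22,-0.04],[8,0,0]]
    - [[0,-0.22,-0.09],[16,0,0]]
    - [[0,-0.22,-0.14],[25,0,0]]
    - [[0,-0.22,-0.19],[25,0,0]]
    - [[0,-0.22,-0.21],[25,0,0]]
    - [[0,-0.22,-0.21],[25,0,0]]
    - [[0,-0.22,-0.21],[25,0,0]]
    - [[0,-0.22,-0.21],[25,0,0]]

```text
t: 8.8
tool_pos: [691.0, -240.9, 337.9]
ee_rot: [[0.006, -0.341, -0.94], [1.0, -0.027, 0.016], [-0.03, -0.94, 0.341]]
force: [-0.4, -0.4, 1.0]
opening: 38.7
```

```bash
python3 - <<'E'
from h import *
c=cap('wrist','w4')
go((700,0,330,-1.5))
h=cv2.cvtColor(c['image'],cv2.COLOR_RGB2HSV)
for lo,hi in(((105,150,40),(125,255,255)),((5,170,150),(18,255,255)),((20,150,120),(32,255,255))):
    for k in cv2.findContours(cv2.inRange(h,lo,hi),0,1)[0]:
        if cv2.contourArea(k)>80:
            print(lo,cv2.contourArea(k),cv2.boundingRect(k),[(q.tolist(),ray(c,*q,0).round()[:2].tolist()) for q in cv2.approxPolyDP(k,5,True)[:,0]])
E
```

```text
t 8.85 tcp [ 690.3 -241.5  337.4] F [-0.2 -0.5  0. ] op 38.4
[0.242, -0.003, -0.007] [-20.0, 0.8, -2.0]
(105, 150, 40) 2798.0 (250, 126, 142, 26) [([250, 126], [495.0, -337.0]), ([265, 149], [525.0, -317.0]), ([378, 151], [530.0, -171.0]), ([391, 129], [502.0, -154.0])]
(105, 150, 40) 97.0 (251, 61, 19, 32) [([266, 61], [409.0, -316.0]), ([265, 75], [428.0, -317.0]), ([261, 61], [409.0, -322.0]), ([251, 92], [450.0, -336.0]), ([257, 70], [421.0, -328.0]), ([261, 80], [434.0, -322.0]), ([269, 80], [434.0, -312.0])]
(5, 170, 150) 130.5 (270, 342, 70, 5) [([270, 342], [774.0, -311.0]), ([339, 345], [778.0, -223.0])]
(5, 170, 150) 275.5 (13, 340, 182, 23) [([13, 342], [775.0, -648.0]), ([144, 341], [773.0, -474.0]), ([135, 347], [781.0, -486.0]), ([192, 341], [773.0, -412.0]), ([177, 345], [778.0, -431.0]), ([191, 345], [778.0, -413.0]), ([189, 362], [800.0, -415.0]), ([194, 361], [799.0, -409.0]), ([192, 340], [772.0, -412.0])]
(5, 170, 150) 398.0 (271, 327, 69, 9) [([271, 327], [755.0, -310.0]), ([271, 334], [764.0, -310.0]), ([339, 335], [765.0, -223.0]), ([334, 329], [758.0, -229.0])
[... 220 characters left out ...]
.0]), ([338, 141], [516.0, -222.0])]
(5, 170, 150) 90.0 (293, 132, 56, 14) [([293, 138], [511.0, -281.0]), ([300, 144], [519.0, -272.0]), ([301, 135], [508.0, -270.0]), ([341, 136], [510.0, -218.0]), ([341, 145], [521.0, -219.0]), ([348, 141], [516.0, -209.0]), ([328, 132], [504.0, -235.0])]
(20, 150, 120) 9265.0 (237, 226, 403, 57) [([639, 226], [629.0, 154.0]), ([237, 259], [668.0, -354.0]), ([238, 280], [695.0, -352.0]), ([638, 250], [659.0, 151.0])]
(20, 150, 120) 1063.5 (517, 145, 41, 35) [([551, 148], [529.0, 48.0]), ([525, 150], [531.0, 15.0]), ([517, 161], [545.0, 5.0]), ([520, 173], [560.0, 8.0]), ([531, 179], [568.0, 22.0]), ([551, 174], [562.0, 47.0]), ([557, 165], [551.0, 55.0])]
```

View pics/w4.png

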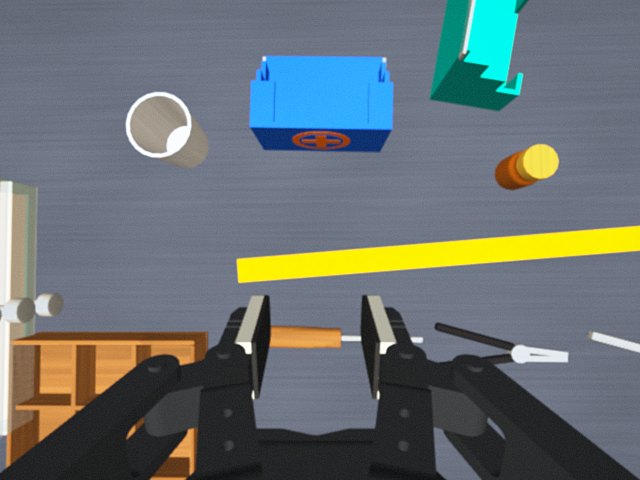

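```bash
python3 - <<'E'
from h import *
go((475,-244,260,-2))
E
```

```text
t 8.85 tcp [ 690.3 -241.5  337.4] F [-0.2 -0.5  0. ] op 38.4
[-0.002, 0.147, 0.176] [-20.0, 1.3, -2.1]
```

>>> step_arm:
  commands:
    - [[0,0.08,0.176],[-26,1.3,-2.1]]
    - [[0,0.08,0.176],[-26,1.3,-2.1]]
    - [[0,0.08,0.176],[-26,1.3,-2.1]]
    - [[0,0.147,0.176],[-26,1.3,-2.1]]
    - [[-0.002,0.147,0.176],[-26,1.3,-2.1]]
    - [[-0.002,0.147,0.176],[-26,1.3,-2.1]]
    - [[-0.002,0.147,0.176],[-26,1.3,-2.1]]
    - [[-0.002,0.147,0.176],[-26,1.3,-2.1]]
    - [[-0.002,0.147,0.176],[-26,1.3,-2.1]]
  gripper: 25

```text
t: 9.75
tool_pos: [474.8, -245.1, 260.3]
ee_rot: [[0.036, 0.104, -0.994], [0.999, -0.004, 0.036], [0.0, -0.995, -0.104]]
force: [0.4, -0.9, -0.0]
opening: 21.5
```

```bash
python3 - <<'E'
from h import *
print(ctrl.state()['ee_rot'].round(3).tolist())
go((475,-244,140,-2),(475,-244,55,-2),(505,-245,52,-2))
c=cap('wrist')
h=cv2.cvtColor(c['image'],cv2.COLOR_RGB2HSV)
k=max(cv2.findContours(cv2.inRange(h,(105,150,40),(125,255,255)),0,1)[0],key=cv2.contourArea)
print([(q.tolist(),ray(c,*q,8).round()[:2].tolist(),ray(c,*q,90).round()[:2].tolist()) for q in cv2.approxPolyDP(k,4,True)[:,0]])
E
```

```text
[[0.036, 0.104, -0.994], [0.999, -0.004, 0.036], [0.0, -0.995, -0.104]]
t 9.75 tcp [ 474.8 -245.1  260.3] F [ 0.4 -0.9 -0. ] op 21.5
[0.001, 0.12, 0.012] [6.0, -0.1, 0.0]
[0.001, 0.204, 0.021] [6.0, -0.1, 0.0]
[0.001, 0.21, -0.008] [6.0, -0.1, 0.0]
[([235, 135], [436.0, -322.0], [424.0, -304.0]), ([241, 130], [431.0, -315.0], [420.0, -299.0]), ([243, 156], [456.0, -316.0], [439.0, -300.0]), ([238, 158], [457.0, -321.0], [441.0, -304.0]), ([237, 153], [453.0, -322.0], [437.0, -304.0]), ([231, 168], [467.0, -329.0], [448.0, -310.0]), ([237, 166], [465.0, -323.0], [447.0, -305.0]), ([240, 192], [492.0, -323.0], [468.0, -306.0]), ([227, 206], [506.0, -339.0], [479.0, -317.0]), ([259, 204], [505.0, -305.0], [478.0, -292.0]), ([262, 253], [561.0, -308.0], [522.0, -293.0]), ([379, 252], [565.0, -180.0], [524.0, -194.0]), ([383, 204], [510.0, -178.0], [481.0, -193.0]), ([414, 203], [510.0, -146.0], [482.0, -168.0]), ([401, 191], [497.0, -160.0], [471.0, -179.0]), ([404, 165], [470.0, -159.0], [451.0, -178.0]), ([410, 164], [469.0, -153.0], [450.0, -173.0]), ([403, 153], [458.0, -160.0], [441.0, -179.0]), ([397, 156], [461.0, -166.0], [444.0, -183.0]), ([399, 131], [437.0, -166.0], [425.0, -183.0]), ([404, 128], [435.0, -161.0], [423.0, -179.0]), ([405, 137], [443.0, -159.0], [430.0, -178.0]), ([399, 123], [430.0, -166.0], [419.0, -183.0]), ([394, 125], [432.0, -171.0], [421.0, -187.0]), ([389, 198], [504.0, -172.0], [477.0, -188.0]), ([383, 201], [507.0, -178.0], [479.0, -193.0]), ([381, 218], [525.0, -179.0], [493.0, -194.0]), ([262, 219], [522.0, -304.0], [491.0, -290.0]), ([259, 202], [503.0, -305.0], [476.0, -291.0]), ([251, 200], [501.0, -313.0], [474.0, -298.0]), ([246, 127], [429.0, -310.0], [418.0, -295.0]), ([240, 119], [421.0, -315.0], [413.0, -299.0])]
```

>>> step_arm:
  commands:
    - [[0,0.05,0.005],[0,0,0]]
    - [[0,0.1,0.01],[0,0,0]]
    - [[0,0.14,0.015],[0,0,0]]
    - [[0,0.17,0.018],[0,0,0]]
    - [[0.001,0.19,0.02],[0,0,0]]
    - [[0.001,0.207,0.021],[0,0,0]]
    - [[0.001,0.207,0.021],[0,0,0]]
    - [[0.001,0.209,0.001],[0,0,0]]
    - [[0.001,0.21,-0.009],[0,0,0]]
    - [[0.001,0.211,-0.017],[0,0,0]]
    - [[0.001,0.212,-0.025],[0,0,0]]

```text
t: 10.9
tool_pos: [519.5, -245.6, 51.1]
ee_rot: [[0.035, 0.098, -0.995], [0.999, -0.003, 0.035], [0.0, -0.995, -0.098]]
force: [-7.1, 0.0, 5.3]
opening: 21.3
```

```bash
python3 - <<'E'
from h import *
go()
a=cap('side')['image'][100:300,200:470]
c=cap('wrist','w5')['image']
cv2.imwrite('pics/p5.png',np.hstack([cv2.resize(a,(540,400)),cv2.resize(c[:, 200:440],(200,400))])[:,:,::-1])
E
```

```text
t 10.9 tcp [ 519.5 -245.6   51.1] F [-7.1  0.   5.3] op 21.3
```

View pics/p5.png

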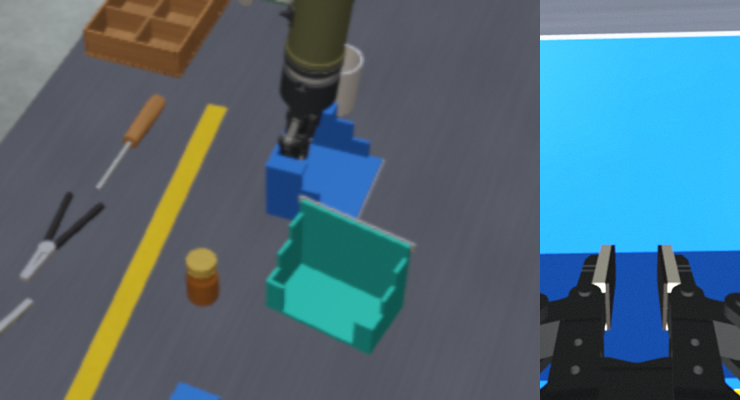

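>>> step_arm:
  commands:
    - [[0,0.001,-0.01],[0,0,0]]
    - [[0.001,0.002,-0.02],[0,0,0]]
    - [[0.001,0.003,-0.03],[0,0,0]]
    - [[0.001,0.004,-0.04],[0,0,0]]
    - [[0.002,0.005,-0.05],[0,0,0]]
    - [[0.002,0.006,-0.06],[0,0,0]]
    - [[0.002,0.007,-0.07],[0,0,0]]
    - [[0.003,0.008,-0.08],[0,0,0]]
    - [[0.003,0.009,-0.09],[0,0,0]]
    - [[0.003,0.01,-0.1],[0,0,0]]
    - [[0.003,0.01,-0.105],[0,0,0]]
    - [[0.003,0.01,-0.105],[0,0,0]]

```text
t: 12.2
tool_pos: [627.4, -245.4, 51.5]
ee_rot: [[0.034, 0.104, -0.994], [0.999, -0.003, 0.034], [0.0, -0.995, -0.104]]
force: [0.6, 0.2, -0.2]
opening: 21.3
```

```bash
python3 - <<'E'
from h import *
go()
for n in('side','wrist','top'):
    c=cap(n)
    h=cv2.cvtColor(c['image'],cv2.COLOR_RGB2HSV)
    for k in cv2.findContours(cv2.inRange(h,(105,150,40),(125,255,255)),0,1)[0]:
        if cv2.contourArea(k)>300: print(n,[(q.tolist(),ray(c,*q,0).round()[:2].tolist(),ray(c,*q,90).round()[:2].tolist()) for q in cv2.approxPolyDP(k,4,True)[:,0]])
    if n=='side': a=c['image'][100:300,200:470]
    if n=='top': b=c['image'][130:330,320:520]
cv2.imwrite('pics/p6.png',np.hstack([cv2.resize(a,(432,320)),cv2.resize(b,(320,320))])[:,:,::-1])
E
```

```text
t 12.2 tcp [ 627.4 -245.4   51.5] F [ 0.6  0.2 -0.2] op 21.3
side [([290, 291], [532.0, 135.0], [502.0, 193.0]), ([258, 343], [543.0, 294.0], [513.0, 339.0]), ([261, 362], [516.0, 335.0], [488.0, 378.0]), ([310, 383], [396.0, 344.0], [377.0, 385.0]), ([337, 330], [388.0, 198.0], [369.0, 251.0]), ([309, 305], [474.0, 157.0], [449.0, 213.0]), ([309, 298], [481.0, 138.0], [456.0, 195.0])]
side [([326, 142], [648.0, -413.0], [609.0, -313.0]), ([317, 169], [630.0, -292.0], [592.0, -201.0]), ([301, 163], [683.0, -299.0], [642.0, -208.0]), ([294, 172], [687.0, -257.0], [646.0, -169.0]), ([296, 195], [646.0, -172.0], [607.0, -91.0]), ([334, 206], [532.0, -170.0], [502.0, -89.0]), ([354, 171], [526.0, -321.0], [497.0, -228.0])]
wrist [([418, 436], [749.0, -186.0], [633.0, -217.0]), ([423, 461], [772.0, -181.0], [644.0, -215.0]), ([433, 469], [781.0, -173.0], [648.0, -212.0]), ([450, 468], [780.0, -162.0], [648.0, -206.0])]
wrist [([286, 294], [640.0, -263.0], [584.0, -253.0]), ([290, 343], [672.0, -263.0], [598.0, -253.0]), ([276, 427], [738.0, -275.0], [628.0, -258.0]), ([313, 435], [745.0, 
[... 2215 characters left out ...]
-148.0], [558.0, -200.0]), ([515, 181], [584.0, -155.0], [558.0, -203.0]), ([530, 111], [553.0, -154.0], [544.0, -203.0]), ([546, 109], [553.0, -147.0], [543.0, -200.0])]
top [([188, 244], [521.0, 362.0], [515.0, 340.0]), ([194, 286], [400.0, 345.0], [402.0, 323.0]), ([244, 288], [392.0, 202.0], [394.0, 189.0]), ([246, 247], [510.0, 195.0], [504.0, 183.0])]
top [([376, 192], [663.0, -184.0], [649.0, -173.0]), ([372, 236], [535.0, -169.0], [528.0, -160.0]), ([394, 236], [534.0, -233.0], [527.0, -219.0]), ([398, 209], [612.0, -247.0], [601.0, -232.0]), ([380, 200], [640.0, -195.0], [626.0, -184.0]), ([383, 193], [660.0, -204.0], [646.0, -193.0]), ([394, 192], [662.0, -236.0], [648.0, -223.0])]
```

View pics/p6.png

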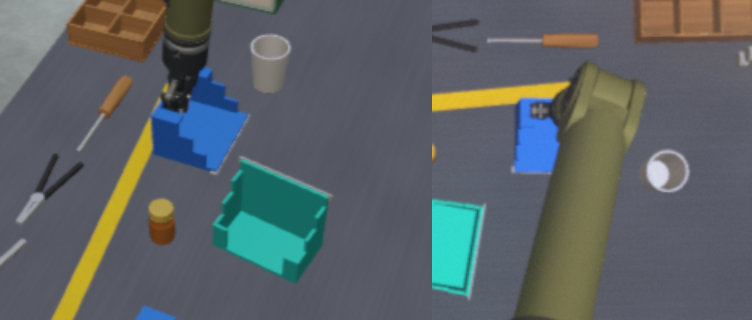

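>>> step_arm:
  commands:
    - [[0,0.001,-0.008],[0,0,0]]
    - [[0,0.002,-0.016],[0,0,0]]
    - [[0.001,0.003,-0.023],[0,0,0]]
    - [[0.001,0.003,-0.027],[0,0,0]]
    - [[0.001,0.003,-0.029],[0,0,0]]
    - [[0.001,0.003,-0.029],[0,0,0]]
    - [[0.001,0.001,-0.019],[0,0,0]]
    - [[0,-0.03,0.011],[0,0,0]]
    - [[0,-0.08,0.011],[0,0,0]]
    - [[0,-0.13,0.02],[0,0,0]]
    - [[0,-0.18,0.02],[0,0,0]]
    - [[0,-0.22,0.02],[0,0,0]]

```text
t: 13.55
tool_pos: [583.7, -244.2, 271.9]
ee_rot: [[0.035, 0.106, -0.994], [0.999, -0.004, 0.035], [-0.001, -0.994, -0.106]]
force: [-0.1, -1.2, -0.1]
opening: 21.4
```

```bash
python3 - <<'E'
from h import *
go((740,-242,340,-2))
E
```

```text
t 13.55 tcp [ 583.7 -244.2  271.9] F [-0.1 -1.2 -0.1] op 21.4
[0.008, -0.051, -0.163] [6.1, 0.0, -0.0]
```

>>> step_arm:
  commands:
    - [[0,-0.05,-0.04],[6,0,0]]
    - [[0,-0.06,-0.09],[14,0,0]]
    - [[0.006,-0.06,-0.14],[22,0,0]]
    - [[0.008,-0.06,-0.18],[27,0,0]]
    - [[0.008,-0.06,-0.18],[27,0,0]]
    - [[0.008,-0.06,-0.18],[27,0,0]]
    - [[0.008,-0.06,-0.18],[27,0,0]]
    - [[0.008,-0.06,-0.18],[27,0,0]]

```text
t: 14.35
tool_pos: [737.4, -234.6, 364.6]
ee_rot: [[0.035, -0.223, -0.974], [0.999, -0.029, 0.043], [-0.038, -0.974, 0.221]]
force: [-0.6, -0.6, -0.9]
opening: 21.1
```

```bash
python3 - <<'E'
from h import *
go()
c=cap('wrist','w7')
h=cv2.cvtColor(c['image'],cv2.COLOR_RGB2HSV)
for lo,hi in(((105,150,40),(125,255,255)),((20,150,120),(32,255,255))):
    for k in cv2.findContours(cv2.inRange(h,lo,hi),0,1)[0]:
        if cv2.contourArea(k)>300: print(lo[0],[(q.tolist(),ray(c,*q,0).round()[:2].tolist(),ray(c,*q,90).round()[:2].tolist()) for q in cv2.approxPolyDP(k,4,True)[:,0]])
E
```

```text
t 14.35 tcp [ 737.4 -234.6  364.6] F [-0.6 -0.6 -0.9] op 21.1
20 [([639, 147], [628.0, 168.0], [639.0, 97.0]), ([384, 176], [653.0, -156.0], [659.0, -169.0]), ([384, 191], [672.0, -157.0], [675.0, -170.0]), ([374, 194], [676.0, -170.0], [678.0, -180.0]), ([240, 192], [667.0, -349.0], [671.0, -327.0]), ([239, 214], [696.0, -352.0], [695.0, -330.0]), ([639, 170], [657.0, 169.0], [663.0, 98.0])]
20 [([541, 68], [525.0, 43.0], [554.0, -5.0]), ([528, 65], [520.0, 27.0], [550.0, -19.0]), ([518, 70], [526.0, 15.0], [555.0, -29.0]), ([508, 83], [541.0, 3.0], [568.0, -39.0]), ([511, 97], [559.0, 7.0], [582.0, -36.0]), ([523, 102], [566.0, 22.0], [588.0, -23.0]), ([541, 95], [558.0, 44.0], [581.0, -5.0]), ([547, 84], [545.0, 51.0], [570.0, 1.0])]
```

View pics/w7.png

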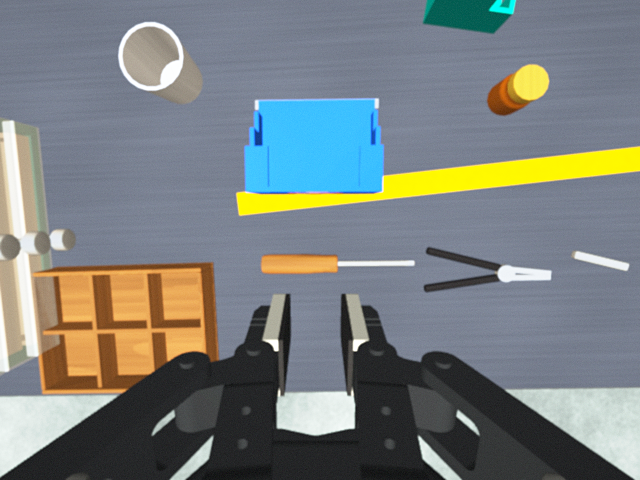

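```bash
python3 -c "
from h import *
print(ctrl.hand_in())"
```

```text
the job is handed in; nothing more can be done
None
```

The job is handed in, after about 14 s of the 70 s allowed; `hand_in()` reports no verdict.

- **What I did:** I tipped the left blue bin, then the right one, onto their backs. The right bin has the orange stamp underneath. I pushed it about 145 mm forward with a low fingertip push and left the left bin where it fell.
- **Stamped bin:** in the last wrist picture its underside is at x ≈ 674 mm and the line's centre there is about 673.7 mm, so it is 1–2 mm off against the 15 mm allowed. It sits about 240 mm along the line from its middle and roughly 5° off square.
- **Cameras:** at that spot, the top camera put the line about 3 mm further out than the wrist camera, which is still within tolerance.
- **Everything else:** the left bin's heel was within a few millimetres of its start when last checked, before the final 29 mm of the push. I did not measure the other items, but I saw no contact with them and no sign of movement in the pictures. The gripper was clear of everything at hand-in.

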